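# Set the extraction damper and counter-hold its hidden clamp bolt

## Robot

A 7-joint arm with a two-finger parallel gripper is mounted at the origin on the work surface. World frame = base frame: x ahead of the robot, y to its left, z up, the work surface at z = 0. Lengths are in m, angles in rad, forces in N, time in s.
With the tool pointing down it reaches from about 0.4 to 0.85 m from the base axis. Payload 10.4 kg.
Tool frame: the origin (TCP) lies between the finger pads, 19 mm behind the fingertips; this is the grasp point; z points along the fingers, y is the line along which they close (so a half turn about z gives the same grasp; the last joint's range is limited). The gripper opens to 85 mm and grips with 20 to 120 N. Pads are 22 mm wide; open, the fingers measure 114 mm over their backs; the gripper's body (76 mm by 85 mm) begins 54 mm behind the grasp point. The pads swing forward as they close: fully open they stand 13 mm farther back than shut.
Start: joints at [1.208, 0.332, -0.065, 1.46, 0.022, 1.35, -0.088], TCP at [0.208, -0.589, 0.25] pointing down, gripper open.
Joint ranges: [-2.6, 2.6], [-0.5, 2.12], [-1.47, 1.34], [0.16, 2.42], [-1.27, 4.41], [0.06, 2.06], [-2.6, 2.6]. Speed limits (rad/s): [2.22, 2.22, 2.79, 2.79, 3.14, 3.14, 3.14].

## Interface

Orientations are given as a unit quaternion [x, y, z, w].
In Python, from workcell import get_obs, camera, camera_params, hand_in gives the robot as it stands.
- The arm moves only by the tool carry_out, never from a script. Its argument "commands" is a list that holds one entry, the list of rows, each a list of 6 numbers: the shift along the tool's x, y, z in units of 40 mm (1.0 is 40 mm), then the turn, a rotation vector about the tool's x, y, z in units of 6 degrees (1.0 is 6 degrees). In form: [[[x, y, z, ax, ay, az], ...]]. A call has 1 to 20 rows; each row shifts and turns the commanded pose from where the row before left it, along the tool's axes as they then stand; what a row does not reach is not made up. A row lasts 1/12 s, in which the tool goes at most 41.7 mm and 7.16 degrees, less where a joint would pass 70% of its speed; a pose out of reach is approached as far as the arm can. A call is refused whole if a number of a shift passes 1 or a number of a turn 1, either way. A call with a gripper value outside its range is refused whole. "hand" is the closure, from -1 (fully open) to 1 (shut), set as the call begins (left out, the last holds). The fingers move at their own pace and stop on an object; "force" is the grip in N (left out, the last holds). Time passes only in rows, so rows that do not move let the fingers close. It gives the time, the measured TCP pose, the force, the opening and the grip force at its end, in the units of the state.
- get_obs(): the state, without advancing time (a new reading comes with each control period).
- camera(name): name is "scene" or "top"; returns the picture (384x512x3 uint8, red, green, blue); there is no depth.
- camera_params(name): a dict with "mtx" (3x3 intrinsics, pixels), "k1" (the pictures are not rectified: a ray, as slopes to the right and down, at radius r is drawn at 1 + k1 r^2 times it, then the intrinsics apply), "R" (3x3) and "t" (3): a world point X has camera coordinates R X + t. Camera axes: x right, y down, z forward; pixel columns grow to the right and rows downward; lengths in m; the calibration is good to about 2 mm. A picture is of the moment at which its call begins. camera_params takes no time and is no camera call.
- hand_in(): hands the job in; it is judged then, once.
The state is a dict: "clock": time; "joint_pos": joint angles; "joint_velocities": joint speeds; "tau": joint torques, N m; "position": TCP position; "ee_rot": TCP orientation; "ft_force": force on the tool from outside, world axes, zero at the start; "torque": the same for the moment, N m; "grip_width": opening from 0.0 (shut) to 1.0 (fully open); "grasp_force": force on a finger pad.
Only numpy, scipy, OpenCV 4.12 (cv2) and the standard library are available. Lean on these libraries where they do the work, as an engineer would, in place of code of your own. Each camera call takes 0.05 s, during which the arm holds its last target. There are 200 camera calls.

## Task

The damper of the staining bench's extraction duct has slipped: bring its lever down to the red mark, 30 degrees above level, and leave it there. Then reach down into the gap behind the bracket, take the hidden head of the clamp bolt squarely between the fingers and grip it firmly without turning it, so that I can tighten the nut in front; finish while still holding the bolt head, with the lever still on the red mark. Leave the bottle, the pot and the spanner where they are.

Things in the scene. Friction and masses are not known exactly. Their poses are not given: they have to be found in the camera images.
- duct: Fixed metal extraction duct with damper bracket. Origin on the bench below the clamp bolt, in the plane of the bracket's rear face. Axes: -x = front (lever, nut), +x back across the gap into the duct, y along duct and bracket, z up. Bracket: grey plate 4 mm thick, rear face at x = 0, y = -120 to 120, top edge at z = 193 mm. End flanges at y = -135 and 285 mm, 195 mm high
- gap (a point): Middle of the open top of the gap between bracket and duct wall, above the bolt: 25 mm behind the bracket's rear face, 193 mm above the bench; axes as the duct. The gap is 50 mm wide and open above; the duct behind it is 150 mm deep, its top at 185 mm. Two bracket legs cross the gap at duct y = +118 and -118 mm, up to 140 mm high; nothing else is in it above 120 mm but the bolt
- lever (a joint): Angle of the damper lever above level (rad): 0 = level, pointing along the duct's -y; pi/2 = straight up. It turns in the duct's y-z plane about the damper shaft, has stops at 0 and pi/2, starts well above the mark and stays where it is left (3 to 5 N at the handle moves it). The red mark on the bracket's front is at 30 degrees = 0.524
- lever_grip (a point): Middle of the lever's handle, moves with the lever: a blue round grip, 20 mm in diameter, lying along the lever from 117 to 187 mm from the shaft, cranked forward so that its axis is 44 mm in front of the bracket's front face. The lever's yellow arm and slotted quadrant (up to 80 mm from the shaft) lie within 20 mm of the bracket's front
- lever_pivot (a point): Fixed point on the damper shaft's axis, 100 mm above the bench, in the plane in which the handle's middle swings: lever_grip = lever_pivot + 150 mm * (-cos(angle) * duct y axis + sin(angle) * up). Axes as the duct
- bolt_head (a point): Centre of the clamp bolt's brass hexagon head behind the bracket, 165 mm above the bench, 28 mm below the bracket's top edge. Bolt level along the duct's x axis; head 19 mm across flats, 8 mm thick, 6 to 14 mm behind the bracket's rear face (this point: 10 mm). Pads 20 mm wide centred 4 to 6 mm further back (+x) cover it clear of the bracket. Site fixed, axes as the duct. The nut is in front
- bolt (a joint): How far the bolt is turned about the duct's +x axis (rad; positive carries +y towards +z). At 0 one pair of flats is upright, facing the duct's +y and -y. It starts within 0.15 of 0. It turns with little friction (0.03 N m), together with its nut, and cannot shift
- bolt_corner (a point): The corner of the bolt head that points up at bolt angle 0, 11 mm from the bolt's axis; turns with the bolt
- stain_bottle: Loose amber bottle with black cap, 60 mm in diameter, 150 mm tall, standing on the bench in front of the bracket; origin at the centre of its foot. To be left alone
- specimen_pot: Loose red specimen pot, 52 mm in diameter, 60 mm tall, standing on the bench; origin at the centre of its foot. To be left alone
- spanner: Loose steel spanner 190 mm long, lying on the bench along its x axis; origin under its middle. To be left alone

How it is judged:
By the outcome, as a careful person would: the job done as asked, in the order asked, and still so for the second after the job is handed in, while the arm keeps its last pose, push and grip.
It also fails if it takes over 45 s, if anything falls off the work surface, if the arm or the gripper's body presses on something with over 40 N, if the wrist force passes 120 N, or if a joint passes its speed limit or range.

## Working session

There is one attempt and no reset: what is moved stays moved. The work goes in short steps, Python scripts to look and compute and a tool call to move; the robot and the scene stay as the last step left them, time stands still between calls to the robot, and variables do not carry over. Pictures are saved under pics/ and viewed, at most 10 in all, crops included, and the job is handed in when it is done.

Besides the shell and the picture viewer there is one more tool, called after "Emit:" as name(argument=value, ...), one argument or row to a line, values as JSON. carry_out: Moves the arm, as the interface text tells. Its arguments: {"type":"object","properties":{"commands":{"type":"array"},"hand":{"type":"number"},"force":{"type":"number"}},"required":["commands"]}

```bash
mkdir -p pics
python3 - <<'E'
from workcell import *
import cv2
o=get_obs();print(o)
for n in("scene","top"):
    cv2.imwrite(f"pics/{n}0.png",camera(n)[:,:,::-1]);print(camera_params(n))
E
```

```text
{'clock': 0.0, 'joint_pos': array([ 1.20840126,  0.33288114, -0.06469274,  1.46092979,  0.0215893 ,
        1.34990563, -0.08853686]), 'joint_velocities': array([ 0.00012993,  0.00045427,  0.00032334, -0.00167735,  0.00010208,
       -0.00089622,  0.00041306]), 'tau': array([ 2.85424812e-04, -6.25453877e+01,  4.90243337e-02, -3.91591108e+01,
        1.62229082e-02,  1.01389649e-02,  5.93888416e-06]), 'position': array([ 0.20818845, -0.58893942,  0.24921561]), 'ee_rot': array([ 9.85603988e-01,  1.69068829e-01, -1.49298487e-04, -6.98685830e-04]), 'ft_force': array([-0.2415791 , -0.79357711,  0.00235588]), 'torque': array([ 0.04854277,  0.05086613, -0.02925181]), 'grasp_force': 0.0, 'grip_width': 0.9955911407851552}
{'mtx': array([[478.36920965,   0.        , 252.78751366],
       [  0.        , 478.36920965, 195.67933113],
       [  0.        ,   0.        ,   1.        ]]), 'k1': -0.18054786823649374, 'R': array([[ 0.38439498,  0.9231668 , -0.0018895 ],
       [ 0.7028376 , -0.2939785 , -0.64776226],
       [-0.59854808,  0.24766854, -0.7618402 ]]), 't': array([-0.40055415, -0.32358999,  1.48455907])}
{'mtx': array([[376.41468104,   0.        , 256.80280597],
       [  0.        , 376.41468104, 185.41224367],
       [  0.        ,   0.        ,   1.        ]]), 'k1': -0.09568412886341239, 'R': array([[-0.00185464, -0.99895126, -0.04574869],
       [-0.99376178,  0.00694251, -0.11130731],
       [ 0.11150819,  0.04525686, -0.99273246]]), 't': array([0.20259133, 0.64257869, 0.7491338 ])}
```

View pics/scene0.png

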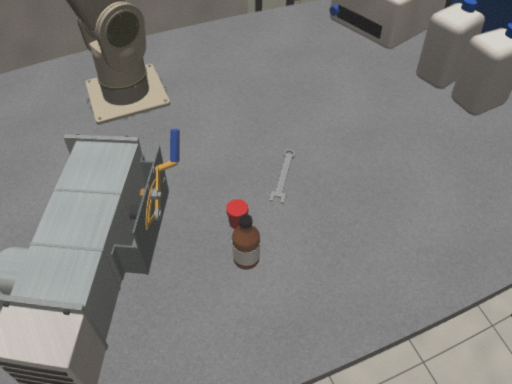

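View pics/top0.png

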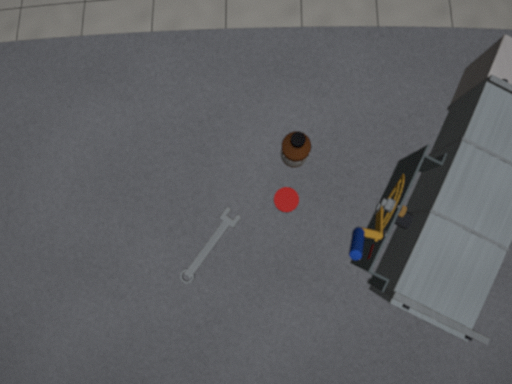

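The scene view shows the duct at left, with the bracket at about (145,215), the blue handle at (175,145), the pot at (237,212), the bottle at (246,245) and the spanner at (284,175). In the top view the handle is at (358,244), the bracket's top edge runs from about (372,275) to (437,160), and the brass bolt is near (403,211). I'll enlarge both.

Run:
```python
import cv2
a=cv2.imread("pics/scene0.png")[115:285,50:200];b=cv2.imread("pics/top0.png")[135:350,335:500]
cv2.imwrite("pics/c1.png",cv2.resize(a,None,fx=3.5,fy=3.5,interpolation=cv2.INTER_CUBIC))
cv2.imwrite("pics/c2.png",cv2.resize(b,None,fx=2.75,fy=2.75,interpolation=cv2.INTER_CUBIC))
```

```text
(no output)
```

View pics/c1.png

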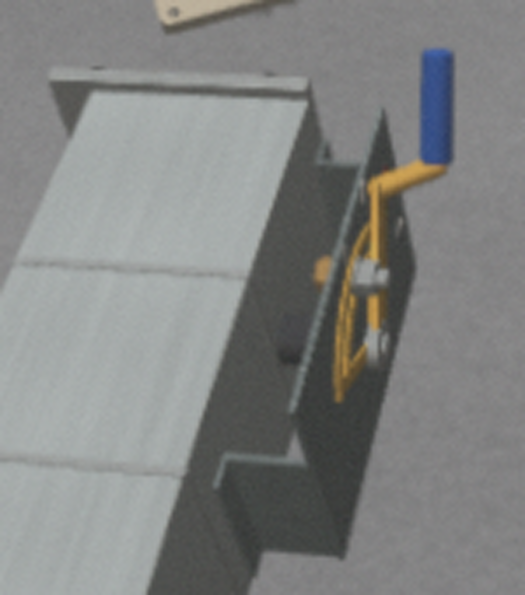

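View pics/c2.png

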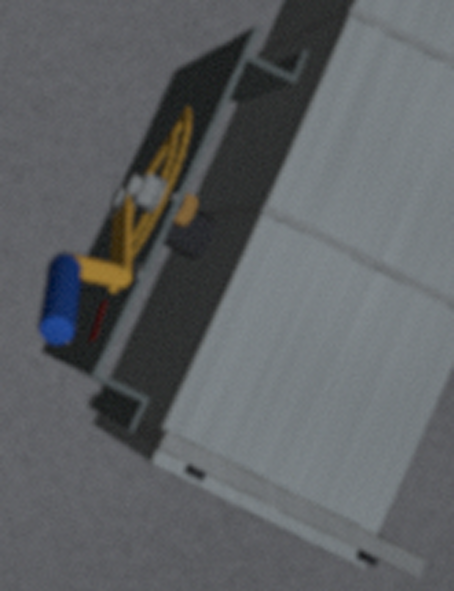

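The crops show the bracket's top edge in the scene view from about (160,147) to (133,232), and in the top view from (370,271) to (427,145). The brass head sits at about top (403,211) and scene (142,192). The black box next to it, at about scene (132,211), lies deeper in the gap. Next I'll cast rays.

```bash
cat > h.py <<'E'
import numpy as np,cv2
from workcell import *
P={n:camera_params(n) for n in("scene","top")}
def ray(n,uv):
    p=P[n];r=cv2.undistortPoints(np.array([[uv]],float),p["mtx"],np.array([p["k1"],0,0,0,0]))[0,0]
    return -p["R"].T@p["t"],p["R"].T@np.r_[r,1]
def onz(n,uv,z):
    c,d=ray(n,uv);return c+d*(z-c[2])/d[2]
def tri(us,ut):
    c1,d1=ray("scene",us);c2,d2=ray("top",ut);d1/=np.linalg.norm(d1);d2/=np.linalg.norm(d2)
    s=np.linalg.lstsq(np.c_[d1,-d2],c2-c1,rcond=None)[0];a=c1+s[0]*d1;b=c2+s[1]*d2
    return (a+b)/2,np.linalg.norm(a-b)
def proj(n,X):
    p=P[n];return cv2.projectPoints(np.array(X,float).reshape(-1,1,3),cv2.Rodrigues(p["R"])[0],p["t"],p["mtx"],np.array([p["k1"],0,0,0,0]))[0][:,0]
E
python3 - <<'E'
from h import *
np.set_printoptions(precision=4,suppress=True)
s=lambda x,y:(x/3.5+50-.5+.5/3.5,y/3.5+115-.5+.5/3.5); t=lambda x,y:(x/2.75+335-.35,y/2.75+135-.35)
print("ends tri",tri(s(385,110),t(98,374)),tri(s(292,410),t(252,30)))
for a,n in(((98,374),"near"),((252,30),"far")):print(n,onz("top",t(*a),.193))
print("scene",onz("scene",s(385,110),.193),onz("scene",s(292,410),.193))
print("flange",tri(s(308,82),t(155,455)),onz("top",t(155,455),.195),onz("scene",s(308,82),.195), onz("scene",s(50,72),.195),onz("top",t(424,572),.195))
print("duct edge",[onz("top",t(*q),.185) for q in((352,5),(168,428))],[onz("scene",s(*q),.185) for q in((306,102),(186,475))])
print("brass",tri(s(323,269),t(187,208)),onz("top",t(187,208),.17),onz("scene",s(323,269),.17))
# colour masks
for n in("scene","top"):
    im=cv2.imread(f"pics/{n}0.png");h=cv2.cvtColor(im,cv2.COLOR_BGR2HSV)
    m=cv2.inRange(h,(105,120,60),(128,255,255));
    if n=="scene": m[:,300:]=0
    k,l,st,ce=cv2.connectedComponentsWithStats(m);i=1+np.argmax(st[1:,4]);print(n,"blue",st[i],ce[i])
    y,x=np.where(l==i);print(cv2.minAreaRect(np.c_[x,y].astype(np.float32)))
E
```

```text
ends tri (array([0.4843, 0.0074, 0.1926]), np.float64(0.00340491497281818)) (array([ 0.693 , -0.0998,  0.1911]), np.float64(0.002639233153405358))
near [0.4837 0.0058 0.193 ]
far [ 0.6929 -0.0977  0.193 ]
scene [0.4858 0.0088 0.193 ] [ 0.6937 -0.1009  0.193 ]
flange (array([ 0.4338, -0.0299,  0.1871]), np.float64(0.0010679464625335579)) [ 0.4356 -0.027   0.195 ] [ 0.4425 -0.031   0.195 ] [ 0.3609 -0.1905  0.195 ] [ 0.3609 -0.1922  0.195 ]
duct edge [array([ 0.7109, -0.1674,  0.185 ]), array([ 0.4498, -0.0383,  0.185 ])] [array([ 0.4493, -0.0358,  0.185 ]), array([ 0.7077, -0.1654,  0.185 ])]
brass (array([ 0.5834, -0.0587,  0.1734]), np.float64(0.0012237593841310517)) [ 0.5838 -0.0592  0.17  ] [ 0.5799 -0.0591  0.17  ]
scene blue [171 129   8  32 222] [174.027  144.6532]
((174.5, 144.5), (7.0, 31.0), 0.0)
top blue [350 228  14  33 337] [357.2107 245.0297]
((356.8155822753906, 244.02870178222656), (12.493931770324707, 32.5023307800293), 5.19442892074585)
```

```bash
cat >> h.py <<'E'
a=np.deg2rad(-26.5);YD=np.array([np.cos(a),np.sin(a),0]);XD=np.array([YD[1],-YD[0],0]);O=np.array([.5874,-.0498,0])
def duct(X): X=np.asarray(X)-O;return np.array([X@XD,X@YD,X[2]])*1000
def world(x,y,z): return O+(x*XD+y*YD+z*np.array([0,0,1]))/1000
def tcp():
    o=get_obs();from scipy.spatial.transform import Rotation as R
    M=R.from_quat(o["ee_rot"]).as_matrix();return o,M
def need(x,y,z):
    "shift (rows units of 40mm, tool axes) to put TCP at duct point, and turn so tool y || duct y"
    o,M=tcp();d=M.T@(world(x,y,z)-o["position"])/.04
    from scipy.spatial.transform import Rotation as R
    T=np.c_[-XD,YD,[0,0,-1]]; 
    rv=np.rad2deg(R.from_matrix(M.T@T).as_rotvec())/6
    print("t",o["clock"],"duct",duct(o["position"]).round(1),"shift",d.round(2),"turn",rv.round(2),"F",o["ft_force"].round(1),"grip",o["grip_width"].round(3),round(float(o["grasp_force"]),1));return d
E
python3 - <<'E'
from h import *
np.set_printoptions(precision=4,suppress=True)
g,e=tri((174.1,144.7),(357.2,244.5));print("handle",duct(g),e)
for u in((174.3,130),(174,159)):pass
s=lambda x,y:(x/3.5+50-.36,y/3.5+115-.36); t=lambda x,y:(x/2.75+335-.35,y/2.75+135-.35)
print("nut shaft",duct(tri(s(378,345),t(122,195))[0]),"nut clamp",duct(tri(s(368,275),t(150,190))[0]))
print("ends",[ (duct(q),e) for q,e in (tri(s(437,52),t(57,333)),tri(s(435,158),t(67,262)))])
# handle outer end on plane x=-48
def onx(n,uv,x):
    c,d=ray(n,uv);c=duct(c);dd=np.array([d@XD,d@YD,d[2]]);return c+dd*(x-c[0])/dd[0]
print("scene on plane",onx("scene",(174.1,144.7),-48),onx("scene",s(437,52),-48),onx("scene",s(435,158),-48))
print("red mark",onx("top",t(103,305),-4),onx("top",t(94,340),-4))
for n,z in(("stain_bottle",0),):
  print(duct(tri((246,220),(297,139))[0]),duct(onz("top",(286.5,200),.06)))
need(-48,0,300)
E
```

```text
handle [-48.3716 -90.2011 224.9345] 0.00045611821717685266
nut shaft [-14.2933   1.9359 104.2495] nut clamp [-16.4283   0.7785 170.6336]
ends [(array([ -49.4287, -108.0659,  252.0405]), np.float64(0.00025994419286475)), (array([-50.4275, -66.2135, 203.7524]), np.float64(0.001027751579796354))]
scene on plane [-48.     -92.1886 222.9852] [ -48.     -113.3837  247.2059] [-48.     -72.3803 197.463 ]
red mark [ -4.     -75.0545 136.3227] [ -4.     -98.9109 153.1043]
[-210.4225   39.5497  146.7579] [-179.102   -62.8766   60.    ]Traceback (most recent call last):
  File "<stdin>", line 15, in <module>
  File "h.py", line 27, in need
    print("t",o["clock"],"duct",duct(o["position"]).round(1),"shift",d.round(2),"turn",rv.round(2),"F",o["ft_force"].round(1),"grip",o["grip_width"].round(3),round(float(o["grasp_force"]),1));return d
                                                                                                                                     ^^^^^^^^^^^^^^^^^^^^^
AttributeError: 'float' object has no attribute 'round'
```

```bash
sed -i 's/o\["grip_width"\].round(3)/round(float(o["grip_width"]),3)/' h.py
python3 - <<'E'
from h import *
need(-48,-45,340)
E
```

```text
t 0.1 duct [651.7 -98.8 249.3] shift [ 13.51 -11.2   -2.25] turn [-0.01 -0.   -7.34] F [-0.5 -0.4  0.1] grip 1.0 0.0
```

Emit:
carry_out(
  commands=[
    [[0, 0, -0.75, 0, 0, 0], [0, 0, -0.75, 0, 0, 0], [0, 0, -0.75, 0, 0, 0], [0.5, -0.4, 0, 0, 0, 0], [0.75, -0.6, 0, 0, 0, 0], [0.75, -0.6, 0, 0, 0, 0], [0.75, -0.6, 0, 0, 0, 0], [0.75, -0.6, 0, 0, 0, 0], [0.75, -0.6, 0, 0, 0, 0], [0.75, -0.6, 0, 0, 0, 0], [0.75, -0.6, 0, 0, 0, 0], [0.75, -0.6, 0, 0, 0, 0], [0.75, -0.6, 0, 0, 0, 0], [0.75, -0.6, 0, 0, 0, 0], [0.75, -0.6, 0, 0, 0, 0], [0.75, -0.6, 0, 0, 0, 0], [0.75, -0.6, 0, 0, 0, 0], [0.75, -0.6, 0, 0, 0, 0], [0.75, -0.6, 0, 0, 0, 0], [0.75, -0.6, 0, 0, 0, 0]],
  ],
  hand=1,
  force=40,
)

```text
clock: 1.77
position: [0.5469, -0.0438, 0.3399]
ee_rot: [0.986, 0.169, -0.0, 0.0]
ft_force: [0.8, -0.7, -0.2]
grip_width: 0.002
grasp_force: 0.0
```

Emit:
carry_out(
  commands=[
    [[0, 0, 0, 0, 0, -1], [0, 0, 0, 0, 0, -1], [0, 0, 0, 0, 0, -1], [0, 0, 0, 0, 0, -1], [0, 0, 0, 0, 0, -1], [0, 0, 0, 0, 0, -1], [0, 0, 0, 0, 0, -1], [0, 0, 0, 0, 0, -0.35], [0, 0, 0, 0, 0, 0], [0, 0, 0, 0, 0, 0]],
  ],
)

```text
clock: 2.6
position: [0.5463, -0.0455, 0.3398]
ee_rot: [0.85, 0.526, -0.0, -0.0]
ft_force: [0.3, -0.2, -0.3]
grip_width: -0.002
grasp_force: 0.0
```

Run:
```python
from h import *
need(-48,-45,280)
```

```text
t 2.6 duct [ 14.5 -38.7 339.8] shift [ 1.56 -0.16  1.49] turn [-0.  0. -0.] F [ 0.3 -0.2 -0.3] grip -0.002 0.0
```

Emit:
carry_out(
  commands=[
    [[0.52, 0, 0, 0, 0, 0], [0.52, 0, 0, 0, 0, 0], [0.52, -0.05, 0, 0, 0, 0], [0, -0.1, 0.6, 0, 0, 0], [0, 0, 0.6, 0, 0, 0], [0, 0, 0.6, 0, 0, 0], [0, 0, 0.07, 0, 0, 0], [0, 0, 0, 0, 0, 0], [0, 0, 0, 0, 0, 0]],
  ],
)

```text
clock: 3.35
position: [0.5692, 0.013, 0.2664]
ee_rot: [0.85, 0.526, 0.0, 0.0]
ft_force: [-0.6, -0.0, 0.3]
grip_width: 0.002
grasp_force: 0.0
```

Emit:
carry_out(
  commands=[
    [[0, -0.1, 0.1, 0, 0, 0], [0, -0.1, 0.1, 0, 0, 0], [0, -0.1, 0.1, 0, 0, 0], [0, -0.1, 0.1, 0, 0, 0], [0, -0.1, 0.1, 0, 0, 0], [0, -0.1, 0.1, 0, 0, 0], [0, -0.1, 0.1, 0, 0, 0], [0, -0.1, 0.1, 0, 0, 0], [0, -0.1, 0.1, 0, 0, 0], [0, -0.1, 0.1, 0, 0, 0], [0, -0.1, 0.1, 0, 0, 0], [0, -0.1, 0.1, 0, 0, 0], [0, -0.1, 0.1, 0, 0, 0], [0, 0, 0, 0, 0, 0], [0, 0, 0, 0, 0, 0]],
  ],
)

```text
clock: 4.6
position: [0.5217, 0.0362, 0.2127]
ee_rot: [0.85, 0.527, -0.001, -0.0]
ft_force: [0.2, -1.2, 0.5]
grip_width: 0.0
grasp_force: 0.0
```

Run:
```python
from h import *
need(-48,-110,203)
o=[cv2.cvtColor(camera(n),cv2.COLOR_RGB2BGR) for n in("scene","top")]
for i,n in zip(o,("s1","t1")):cv2.imwrite(f"pics/{n}.png",i)
cv2.imwrite("pics/m1.png",np.hstack([cv2.resize(o[0][90:290,80:230],(400,533),interpolation=cv2.INTER_CUBIC),cv2.resize(o[1][140:300,315:435],(400,533),interpolation=cv2.INTER_CUBIC)]))
```

```text
t 4.6 duct [-47.6 -97.2 212.7] shift [ 0.01 -0.32  0.24] turn [-0.01  0.01  0.01] F [ 0.2 -1.2  0.5] grip 0.0 0.0
```

View pics/m1.png

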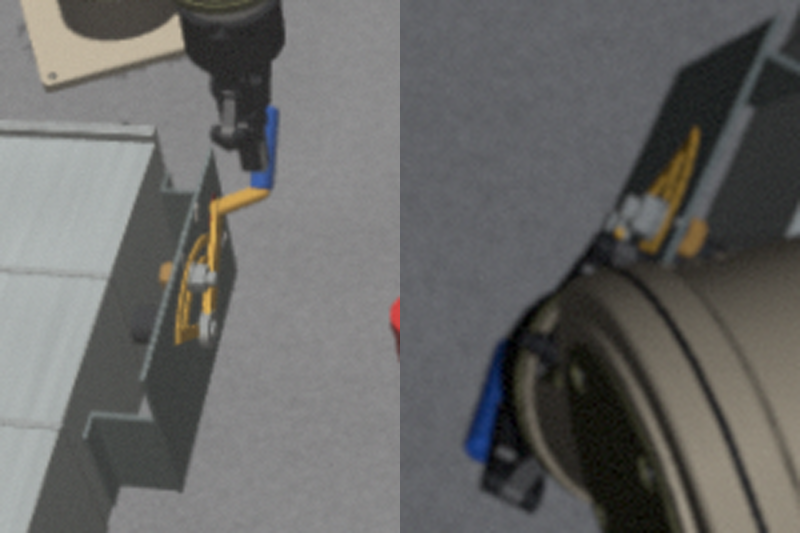

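The view shows the closed fingers on top of the blue handle. The lever has come down to an estimated 36 degrees, with the handle's lower end at about scene (179,160). I'll finish the stroke, then back off and measure.

Emit:
carry_out(
  commands=[
    [[0, -0.08, 0.06, 0, 0, 0], [0, -0.08, 0.06, 0, 0, 0], [0, -0.08, 0.06, 0, 0, 0], [0, -0.08, 0.06, 0, 0, 0], [0, 0, 0, 0, 0, 0], [0, 0, 0, 0, 0, 0]],
  ],
)

```text
clock: 5.2
position: [0.5103, 0.0421, 0.2034]
ee_rot: [0.85, 0.527, -0.0, -0.0]
ft_force: [0.7, 0.0, -0.4]
grip_width: 0.001
grasp_force: 0.1
```

Run:
```python
from h import *
need(-48,-110,203)
```

```text
t 5.2 duct [ -47.8 -110.   203.4] shift [0.   0.   0.01] turn [-0.01  0.    0.01] F [ 0.7  0.  -0.4] grip 0.001 0.1
```

Emit:
carry_out(
  commands=[
    [[0, 0.1, -0.3, 0, 0, 0], [0, 0.3, -0.6, 0, 0, 0], [0, 0.5, -0.8, 0, 0, 0], [-0.5, 0.5, -0.7, 0, 0, 0], [-0.9, 0, -0.3, 0, 0, 0], [-0.9, 0.2, 0, 0, 0, 0], [-0.9, 0.2, 0, 0, 0, 0], [-0.9, 0.2, 0, 0, 0, 0], [-0.9, 0.2, 0, 0, 0, 0], [0, 0, 0, 0, 0, 0], [0, 0, 0, 0, 0, 0]],
  ],
)

```text
clock: 6.12
position: [0.4996, -0.1784, 0.3112]
ee_rot: [0.851, 0.525, -0.0, -0.001]
ft_force: [0.4, 0.4, -0.2]
grip_width: -0.003
grasp_force: 0.0
```

```bash
cat > lev.py <<'E'
from h import *
np.set_printoptions(precision=1,suppress=True)
need(15,0,250)
C={}
for n in("scene","top"):
    im=cv2.cvtColor(camera(n),cv2.COLOR_RGB2BGR);cv2.imwrite(f"pics/{n}L.png",im);h=cv2.cvtColor(im,cv2.COLOR_BGR2HSV)
    m=cv2.inRange(h,(105,120,60),(128,255,255))
    if n=="scene": m[:,300:]=0
    k,l,st,ce=cv2.connectedComponentsWithStats(m);i=1+np.argmax(st[1:,4]);y,x=np.where(l==i)
    v=cv2.fitLine(np.c_[x,y].astype(np.float32),cv2.DIST_L2,0,0.01,.01).ravel();s=(np.c_[x,y]-v[2:])@v[:2]
    C[n]=ce[i];print(n,st[i],ce[i])
    def onx(uv,X):
        c,d=ray(n,uv);c=duct(c);dd=np.array([d@XD,d@YD,d[2]]);return c+dd*(X-c[0])/dd[0]
    e=[onx(v[2:]+q*v[:2],-48) for q in(s.min(),s.max())]
    if e[0][2]>e[1][2]: e=e[::-1]
    d=e[1]-e[0];c=onx(ce[i],-48);print(" ends",*e,"dir",np.rad2deg(np.arctan2(d[2],-d[1])),"len",np.linalg.norm(d),"mid",c,"ang",np.rad2deg(np.arctan2(c[2]-100,-c[1])))
    for th in(29,30,31): print(th,proj(n,[world(-48,-r*np.cos(np.deg2rad(th)),100+r*np.sin(np.deg2rad(th))) for r in (117,152,187)]).ravel())
print(duct(tri(C["scene"],C["top"])[0]))
E
python3 lev.py
python3 - <<'E'
import cv2,numpy as np
o=[cv2.imread(f"pics/{n}L.png") for n in("scene","top")]
cv2.imwrite("pics/m2.png",np.hstack([cv2.resize(o[0][90:290,80:230],(400,533),interpolation=cv2.INTER_CUBIC),cv2.resize(o[1][150:310,325:445],(400,533),interpolation=cv2.INTER_CUBIC)]))
E
```

```text
t 6.1167 duct [154.3 -21.2 311.2] shift [3.5 0.5 1.5] turn [-0.  0. -0.] F [ 0.4  0.4 -0.2] grip -0.003 0.0
scene [176 132   9  29 201] [180. 146.]
 ends [ -48.  -106.9  161.4] [ -48.  -164.9  194.2] dir 29.467581113903353 len 66.61579565837766 mid [ -48.  -135.7  177.5] ang 29.74913526521619
29 [178.5 163.1 180.  148.1 181.4 133.4]
30 [178.4 162.8 179.8 147.8 181.2 132.9]
31 [178.2 162.6 179.6 147.5 180.9 132.5]
top [330 246  21  37 387] [340.2 264.4]
 ends [-48.  -96.4 150.4] [ -48.  -160.9  187.9] dir 30.195774634124678 len 74.65105200656471 mid [ -48.  -130.5  170. ] ang 28.213118705588087
29 [345.8 249.1 340.  265.9 333.7 283.7]
30 [346.2 248.6 340.5 265.4 334.4 283.1]
31 [346.7 248.1 341.1 264.8 335.1 282.4]
[ -50.  -130.4  182.6]
```

View pics/m2.png

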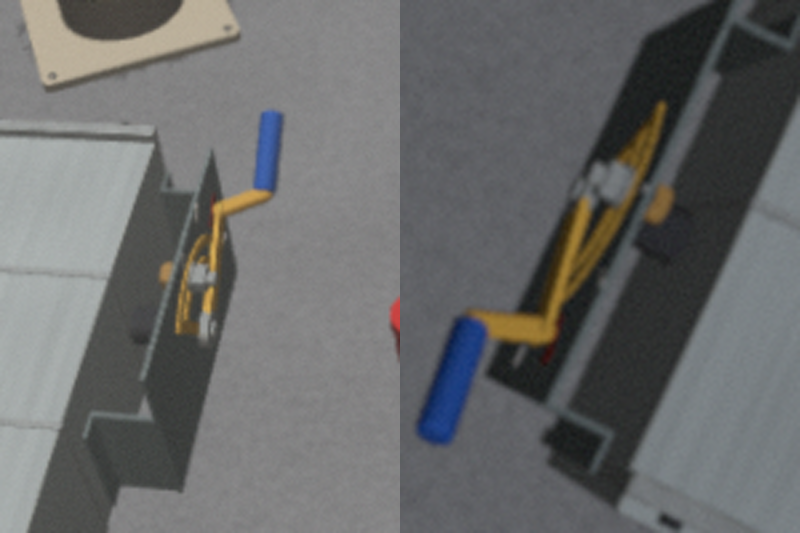

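The lever reads about 30 degrees: handle directions are 29.5 and 30.2, and its pixel centres match the 30-degree prediction. The red mark sits just under the arm at about top (408,250). Next is the bolt's tilt, so I'll average frames and look closely at the head at about top (403,211).

Run:
```python
from h import *
r={}
for n in("top","scene"):
    f=np.mean([camera(n).astype(float) for _ in range(16)],0);np.save(f"pics/{n}.npy",f);r[n]=f[:,:,::-1].astype(np.float32)
def crop(n,x,y,w,k):
    return cv2.resize(np.clip(r[n][y:y+w,x:x+w]*1.6,0,255).astype(np.uint8),(k,k),interpolation=cv2.INTER_CUBIC)
cv2.imwrite("pics/b.png",np.hstack([crop("top",388,196,30,400),crop("scene",130,178,24,400)]))
# predicted head corners & centre, both faces
for n in r:
  for x in(6,14):
    print(n,x,proj(n,[world(x,0,165)]+[world(x,10.97*np.cos(t),165+10.97*np.sin(t)) for t in np.deg2rad([30,90,150,210])]).round(1).tolist())
for n in("top","scene"):
    m=cv2.imread(f"pics/{n}0.png");h=cv2.cvtColor(m,cv2.COLOR_BGR2HSV)
    k=(cv2.inRange(h,(0,140,40),(6,255,255))|cv2.inRange(h,(174,140,40),(180,255,255)))
    k[:, :340 if n=="top" else 0]=0
    if n=="scene":k[:,220:]=0
    y,x=np.where(k>0);print(n,"red",len(x),x.mean() if len(x) else 0,y.mean() if len(x) else 0)
for n in r:print(n,"mark 30deg pred",proj(n,[world(-4,-q*np.cos(np.pi/6),100+q*.5) for q in(80,90,100,110,120)]).round(1).tolist())
need(15,0,250)
```

```text
top 6 [[399.4, 209.9], [402.6, 204.8], [401.5, 209.6], [398.2, 214.7], [396.2, 214.9]]
top 14 [[403.5, 211.9], [406.8, 206.8], [405.6, 211.6], [402.3, 216.7], [400.3, 216.9]]
scene 6 [[144.7, 194.1], [143.3, 195.9], [143.8, 190.7], [145.2, 189.0], [146.1, 192.4]]
scene 14 [[141.0, 193.9], [139.5, 195.7], [140.1, 190.5], [141.5, 188.8], [142.4, 192.2]]
top red 20 370.25 251.35
scene red 0 0 0
top mark 30deg pred [[374.0, 242.7], [372.7, 247.3], [371.3, 251.8], [370.0, 256.5], [368.6, 261.2]]
scene mark 30deg pred [[157.6, 178.1], [158.0, 173.7], [158.4, 169.4], [158.9, 165.0], [159.3, 160.7]]
t 7.8167 duct [152.  -21.2 311.6] shift [3.42 0.53 1.54] turn [0.   0.   0.01] F [-0.3  0.9 -0.1] grip 0.002 0.0
```

View pics/b.png

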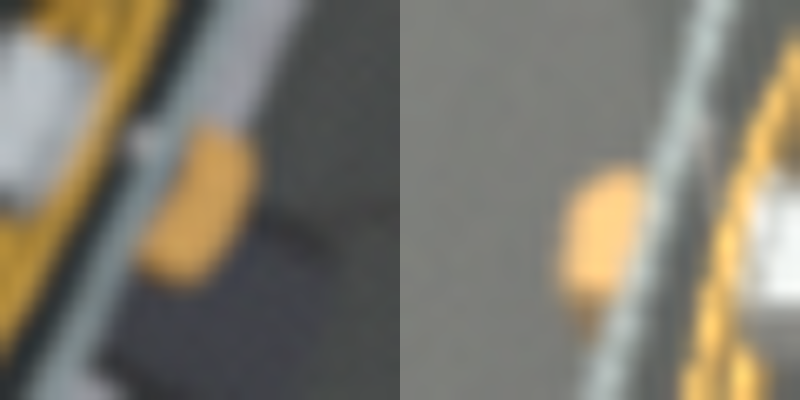

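The averaged crop shows the brass head in the top view from about (398,216) to (407,206), as predicted for a head at the given place. In the scene view it is at about (141,193). I'll take a profile across it to look for the ridge and the edges.

Run:
```python
from h import *
np.set_printoptions(precision=0,suppress=True,linewidth=220)
for n,zz in(("top",165),("scene",165)):
    f=np.load(f"pics/{n}.npy").astype(np.float32)
    c,d=ray(n,proj(n,[world(10,0,165)])[0]);v=-np.array([d@XD,d@YD,d[2]]);
    p=np.array([0,v[2],-v[1]])/np.hypot(v[1],v[2])   # across view, in y-z plane
    print(n,"p angle",np.rad2deg(np.arctan2(p[2],p[1])))
    q=np.arange(-16,16.5,1);
    print(q)
    for x in((9,11,13) if n=="top" else (11,13)):
        u=proj(n,[world(x,a*p[1],165+a*p[2]) for a in q]).astype(np.float32)
        s=cv2.remap(f,u[:,:1],u[:,1:],cv2.INTER_CUBIC)[:,0]
        print(x,"R",s[:,0]);print("   R-B",s[:,0]-s[:,2])
```

```text
top p angle 10.651416812077898
[-16. -15. -14. -13. -12. -11. -10.  -9.  -8.  -7.  -6.  -5.  -4.  -3.  -2.  -1.   0.   1.   2.   3.   4.   5.   6.   7.   8.   9.  10.  11.  12.  13.  14.  15.  16.]
9 R [ 46.  44.  44.  45.  50.  56.  71.  86. 102. 112. 119. 119. 118. 118. 116. 114. 111. 112. 109. 110. 113. 117. 119. 120. 120. 118. 113. 106. 100.  97.  96.  96.  96.]
   R-B [-6. -6. -6. -5.  0. 11. 26. 40. 51. 58. 61. 60. 59. 60. 59. 57. 55. 57. 56. 56. 59. 63. 64. 63. 62. 55. 40. 22.  7. -1. -6. -6. -6.]
11 R [ 39.  39.  38.  40.  43.  54.  69.  90. 105. 119. 124. 127. 126. 126. 125. 124. 124. 124. 123. 123. 125. 127. 127. 127. 124. 120. 114. 104.  94.  88.  88.  87.  86.]
   R-B [-5. -5. -5. -3.  2. 16. 30. 48. 57. 66. 69. 70. 70. 70. 70. 69. 69. 69. 69. 68. 69. 71. 71. 71. 68. 58. 43. 25.  9. -1. -5. -6. -5.]
13 R [ 40.  40.  40.  39.  43.  52.  69.  86. 104. 115. 124. 126. 127. 126. 126. 126. 126. 125. 126. 125. 126. 127. 127. 125. 119. 112. 101.  88.  73.  64.  62.  61.  60.]
   R-B [-5. -5. -5. -5.  1. 10. 27. 41. 56. 62. 68. 70. 71. 70. 70. 70. 69. 68. 69. 69. 69. 69. 70. 69. 6
[... 161 characters left out ...]
 2.   3.   4.   5.   6.   7.   8.   9.  10.  11.  12.  13.  14.  15.  16.]
11 R [ 78.  82.  99. 119. 141. 154. 165. 167. 167. 166. 164. 165. 164. 162. 159. 158. 154. 146. 134. 122. 114. 110. 111. 109. 107. 106. 107. 109. 113. 113. 109. 104. 101.]
   R-B [ 2.  6. 21. 39. 58. 69. 79. 80. 80. 78. 76. 76. 73. 69. 65. 62. 58. 52. 42. 29. 17.  8.  4.  1.  1. -1. -3. -5. -5. -5. -5. -4. -4.]
13 R [ 78.  79.  91. 105. 126. 141. 157. 163. 167. 168. 168. 168. 168. 168. 167. 168. 165. 151. 134. 117. 106.  98.  96.  94.  94.  95.  97.  99. 100. 102. 103. 104. 104.]
   R-B [ 2.  3. 14. 26. 44. 58. 71. 76. 80. 81. 81. 82. 82. 82. 81. 82. 80. 71. 60. 46. 36. 27. 23. 18. 15.  8.  3. -2. -3. -4. -4. -4. -4.]
```

The brass profile gives no clear turn: the edges in both views fit a bolt angle of 0 within about 3 degrees. So I'll keep the gripper upright, and centre it by force once the pads touch.

Emit:
carry_out(
  commands=[
    [[0.57, 0.09, 0, 0, 0, 0], [0.57, 0.09, 0, 0, 0, 0], [0.57, 0.09, 0, 0, 0, 0], [0.57, 0.09, 0, 0, 0, 0], [0.57, 0.09, 0, 0, 0, 0], [0.57, 0.08, 0, 0, 0, 0], [0, 0, 0.5, 0, 0, 0], [0, 0, 0.5, 0, 0, 0], [0, 0, 0.5, 0, 0, 0], [0, 0, 0, 0, 0, 0], [0, 0, 0, 0, 0, 0]],
  ],
  hand=-0.2,
  force=20,
)

```text
clock: 8.73
position: [0.58, -0.0635, 0.2512]
ee_rot: [0.85, 0.527, -0.001, -0.001]
ft_force: [0.2, 0.0, 0.8]
grip_width: 0.6
grasp_force: 0.0
```

Run:
```python
from h import *
need(15.5,0,164)
```

```text
t 8.7333 duct [ 15.5  -0.5 251.2] shift [0.   0.02 2.18] turn [-0.02  0.01  0.01] F [0.2 0.  0.8] grip 0.6 0.0
```

Emit:
carry_out(
  commands=[
    [[0, 0.02, 0.3, 0, 0, 0], [0, 0, 0.3, 0, 0, 0], [0, 0, 0.3, 0, 0, 0], [0, 0, 0.2, 0, 0, 0], [0, 0, 0.2, 0, 0, 0], [0, 0, 0.2, 0, 0, 0], [0, 0, 0.2, 0, 0, 0], [0, 0, 0.2, 0, 0, 0], [0, 0, 0.2, 0, 0, 0], [0, 0, 0.08, 0, 0, 0], [0, 0, 0, 0, 0, 0], [0, 0, 0, 0, 0, 0], [0, 0, 0, 0, 0, 0]],
  ],
)

```text
clock: 9.82
position: [0.5815, -0.0636, 0.1649]
ee_rot: [0.85, 0.527, 0.0, 0.0]
ft_force: [0.2, -0.5, -0.1]
grip_width: 0.596
grasp_force: 0.0
```

Run:
```python
from h import *
need(15.5,0,164)
```

```text
t 9.8167 duct [ 15.    0.8 164.9] shift [-0.01 -0.02  0.02] turn [ 0.01 -0.    0.01] F [ 0.2 -0.5 -0.1] grip 0.596 0.0
```

Emit:
carry_out(
  commands=[
    [[0, 0, 0, 0, 0, 0], [0, 0, 0, 0, 0, 0], [0, 0, 0, 0, 0, 0], [0, 0, 0, 0, 0, 0], [0, 0, 0, 0, 0, 0], [0, 0, 0, 0, 0, 0]],
  ],
  hand=0.45,
)

```text
clock: 10.32
position: [0.5812, -0.0637, 0.1645]
ee_rot: [0.85, 0.527, 0.0, 0.0]
ft_force: [0.5, -0.1, 1.0]
grip_width: 0.271
grasp_force: 0.0
```

Emit:
carry_out(
  commands=[
    [[0, 0, 0, 0, 0, 0], [0, 0, 0, 0, 0, 0], [0, 0, 0, 0, 0, 0], [0, 0, 0, 0, 0, 0]],
  ],
  hand=0.5,
)

```text
clock: 10.65
position: [0.5812, -0.0637, 0.1644]
ee_rot: [0.85, 0.527, -0.0, 0.0]
ft_force: [-0.5, -0.5, -0.6]
grip_width: 0.246
grasp_force: 0.1
```

Emit:
carry_out(
  commands=[
    [[0, 0, 0, 0, 0, 0], [0, 0, 0, 0, 0, 0], [0, 0, 0, 0, 0, 0], [0, 0, 0, 0, 0, 0]],
  ],
  hand=0.53,
)

```text
clock: 10.98
position: [0.5809, -0.0635, 0.1643]
ee_rot: [0.85, 0.527, -0.0, -0.0]
ft_force: [-4.3, 0.0, 2.1]
grip_width: 0.233
grasp_force: 2.2
```

Emit:
carry_out(
  commands=[
    [[0, -0.01, 0, 0, 0, 0], [0, 0, 0, 0, 0, 0], [0, 0, 0, 0, 0, 0], [0, 0, 0, 0, 0, 0]],
  ],
)

```text
clock: 11.32
position: [0.5808, -0.0635, 0.1644]
ee_rot: [0.85, 0.527, -0.0, 0.0]
ft_force: [-2.2, -0.2, -0.9]
grip_width: 0.236
grasp_force: 1.4
```

Emit:
carry_out(
  commands=[
    [[0, 0, 0, 0, 0, 0], [0, 0, 0, 0, 0, 0], [0, 0, 0, 0, 0, 0], [0, 0, 0, 0, 0, 0]],
  ],
  hand=0.55,
)

```text
clock: 11.65
position: [0.5805, -0.0633, 0.1643]
ee_rot: [0.85, 0.527, -0.0, -0.0]
ft_force: [-4.8, 1.6, 1.8]
grip_width: 0.224
grasp_force: 3.0
```

Emit:
carry_out(
  commands=[
    [[0, -0.015, 0, 0, 0, 0], [0, 0, 0, 0, 0, 0], [0, 0, 0, 0, 0, 0], [0, 0, 0, 0, 0, 0]],
  ],
)

```text
clock: 11.98
position: [0.5804, -0.0633, 0.1644]
ee_rot: [0.85, 0.527, 0.0, 0.0]
ft_force: [-0.6, 0.4, -0.3]
grip_width: 0.225
grasp_force: 1.5
```

Emit:
carry_out(
  commands=[
    [[0, 0, 0, 0, 0, 0], [0, 0, 0, 0, 0, 0], [0, 0, 0, 0, 0, 0], [0, 0, 0, 0, 0, 0]],
  ],
  hand=0.57,
)

```text
clock: 12.32
position: [0.5803, -0.0633, 0.1644]
ee_rot: [0.85, 0.527, -0.0, 0.0]
ft_force: [-2.2, 0.7, 0.6]
grip_width: 0.216
grasp_force: 13.1
```

Run:
```python
from h import *
need(15.5,0,164);print(get_obs()["torque"])
```

```text
t 12.3167 duct [ 15.2  -0.4 164.4] shift [-0.01  0.01  0.01] turn [0.   0.   0.01] F [-2.2  0.7  0.6] grip 0.216 13.1
[-0.00072659  0.48068     0.00366702]
```

Emit:
carry_out(
  commands=[
    [[0, -0.01, 0, 0, 0, 0], [0, 0, 0, 0, 0, 0], [0, 0, 0, 0, 0, 0], [0, 0, 0, 0, 0, 0]],
  ],
  hand=1,
  force=40,
)

```text
clock: 12.65
position: [0.5803, -0.0633, 0.1645]
ee_rot: [0.85, 0.527, 0.0, 0.0]
ft_force: [1.1, -1.0, -1.0]
grip_width: 0.209
grasp_force: 39.6
```

Emit:
carry_out(
  commands=[
    [[0, 0, 0, 0, 0, 0], [0, 0, 0, 0, 0, 0], [0, 0, 0, 0, 0, 0], [0, 0, 0, 0, 0, 0], [0, 0, 0, 0, 0, 0], [0, 0, 0, 0, 0, 0]],
  ],
  force=70,
)

```text
clock: 13.15
position: [0.5802, -0.0632, 0.1646]
ee_rot: [0.85, 0.527, 0.0, 0.0]
ft_force: [3.5, -2.8, 0.5]
grip_width: 0.199
grasp_force: 68.9
```

```bash
python3 lev.py
python3 - <<'E'
from h import *
print(get_obs()["torque"])
o=[cv2.imread(f"pics/{n}L.png") for n in("scene","top")]
cv2.imwrite("pics/m3.png",np.hstack([cv2.resize(o[0][90:290,80:230],(400,533),interpolation=cv2.INTER_CUBIC),cv2.resize(o[1][150:310,325:445],(400,533),interpolation=cv2.INTER_CUBIC)]))
E
```

```text
t 13.15 duct [ 15.2  -0.4 164.6] shift [ 0.   0.  -2.1] turn [ 0. -0.  0.] F [ 3.5 -2.8  0.5] grip 0.199 68.9
scene [176 132   9  29 203] [180. 146.]
 ends [ -48.  -107.2  161.1] [ -48.  -164.5  194.5] dir 30.274980983356297 len 66.33376360637831 mid [ -48.  -135.7  177.5] ang 29.74910686578285
29 [178.5 163.1 180.  148.1 181.4 133.4]
30 [178.4 162.8 179.8 147.8 181.2 132.9]
31 [178.2 162.6 179.6 147.5 180.9 132.5]
top [330 246  21  37 389] [340.2 264.5]
 ends [-48.  -96.4 150.6] [ -48.  -161.   187.3] dir 29.637091867864285 len 74.29068898011347 mid [ -48.  -130.6  169.8] ang 28.132302830281624
29 [345.8 249.1 340.  265.9 333.7 283.7]
30 [346.2 248.6 340.5 265.4 334.4 283.1]
31 [346.7 248.1 341.1 264.8 335.1 282.4]
[ -50.  -130.4  182.6]
[-0.48846672 -0.74204889 -0.09574404]
```

View pics/m3.png

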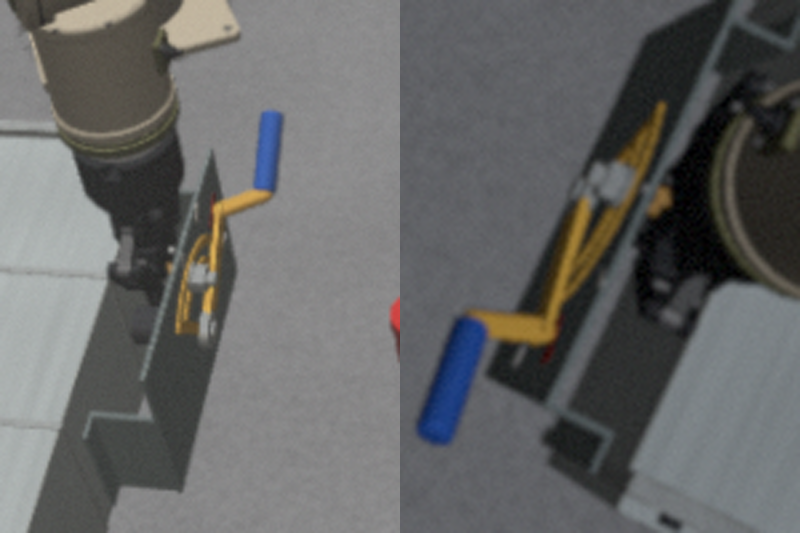

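The lever is unchanged at about 30 degrees, with its handle at top (340,264). The fingers hold the brass head at about 69 N, at top (403,210), and the side load is small. I'm handing in.

```bash
python3 -c "
from workcell import *
print(hand_in())"
```

```text
the job is handed in; nothing more can be done
None
```

I handed the job in with the lever at about 30 degrees, on the red mark, and the bolt head held between the fingers at about 69 N. The bottle, pot and spanner were not touched, but I could only place the bolt's angle within about 3 degrees of upright, so gripping may have turned it by up to that much.

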